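# Open and lock the dust-extraction gate

### The job

Open and lock the gate of the dust-extraction unit: with the fingertips, gently push the blue knob along the long leg of its L-shaped slot to the corner, then push it sideways along the short leg all the way to the end, and leave it there. Only push the knob: do not squeeze it or pull it up, and leave the models, pot, tray, bowl, bottle and brush where they are.

Things in the scene. Friction and masses are not known exactly. Their poses are not given: they have to be found in the camera images.
- extractor: dust-extraction unit fixed to the table: white box 260 (its x) by 220 mm (its y), aluminium deck 70 mm above the table. Origin under its centre; +x points to its rear (away from the robot at yaw 0), +y to its left. In the deck an L-shaped slot 18 mm wide: long leg 90 mm along +x, then short leg 60 mm along +y. To the right of it a green shutter moves with the knob into a white pocket 6 mm high.
- knob (a point): centre of the blue round knob, 32 mm in diameter, 35 mm high (underside 15 mm, top 50 mm above the deck), on a 12 mm steel pin that runs in the slot with 3 mm of play each side. It slides with about 2 to 4 N and stays where it is left. Its axes are those of the unit. A light spring (3 N) holds it down; it must not be pulled up.
- slot_corner (a point): centre of the slot's corner at deck height (70 mm): where the knob's axis must be to turn from the long leg into the short leg.
- slot_end (a point): point of the short leg at deck height, 60 mm in the unit's +y from slot_corner: the knob's axis stands here when the gate is locked; the pin meets the slot's end wall 3 mm further on.
- gate_along (a joint): travel of the knob along the long leg, in the unit's +x: 0 at the front, 0.090 m at the corner's centre; the slot's wall stops it at 0.093. Starts between 0 and 0.02.
- gate_across (a joint): travel of the knob along the short leg, in the unit's +y: 0 on the long leg's centre line, 0.060 m at slot_end; the end wall stops it at 0.063.
- gate_lift (a joint): how far the knob has been pulled up against its spring: 0 when down, 0.02 m at most.
- deck_model: small cream plaster dental model, about 64 x 56 x 25 mm, loose on the rear left corner of the extraction unit's deck; origin under its centre. Leave it alone.
- bur_pot: small round steel pot, 34 mm wide and 48 mm high with the brass burs in it, loose on the front left corner of the unit's deck; origin under its centre. Leave it alone.
- case_tray: red open plastic tray, 120 x 160 x 45 mm, on the table on the left of the unit; origin under its centre. Leave it alone.
- tray_model: cream plaster dental model, 64 x 56 x 25 mm, lying in the red tray. Leave it alone.
- mixing_bowl: green bowl, 100 mm wide, 60 mm high, on the table on the right of the unit; origin under its centre. Leave it alone.
- resin_bottle: amber bottle, 48 mm wide, 110 mm high, white cap, on the table on the right of the unit; origin under its centre. Leave it alone.
- wax_brush: brush, 170 mm long, on the table behind the unit. Leave it alone.

How it is judged:
By the outcome, as a careful person would: the job done as asked, in the order asked, and still so for the second after the job is handed in, with the robot touching nothing.
It also fails if it takes over 43 s, if anything falls off the work surface, if the arm or the gripper's body presses on something with over 40 N, if the wrist force passes 120 N, or if a joint passes its speed limit or range.

### The arm

A 6-joint arm with a two-finger parallel gripper is mounted at the origin on the work surface. World frame = base frame: x ahead of the robot, y to its left, z up, the work surface at z = 0. Lengths are in m, angles in rad, forces in N, time in s.
With the tool pointing down it reaches from about 0.4 to 0.825 m from the base axis. Payload 7 kg.
Tool frame: the origin (TCP) lies midway between the tips of the shut fingers; the grasp point (between the pads) lies 19 mm behind it; y points along the fingers, z is the direction in which the jaws open and shut, and the axes are right-handed (so a half turn about y gives the same grasp; the last joint's range is limited). The gripper opens to 88 mm and grips with 3 to 60 N. Pads are 19 mm wide; open, the fingers measure 130 mm over their backs; the gripper's body (78 mm by 193 mm) begins 47 mm behind the grasp point.
Start: joints at [1.551, 0.359, 0.012, 0, -1.224, -0.288], TCP at [0.205, 0.643, 0.227] pointing down, gripper open.
Joint ranges: [-3.07, 3.07], [-1.43, 2.12], [-1.02, 1.25], [-3.03, 1.67], [-3.05, -0], [-3.03, 3.03]. Speed limits (rad/s): [2.39, 2.39, 3.01, 3.14, 3.14, 3.14].

### API

Orientations are given as [roll, pitch, yaw] about the fixed x, y, z axes, in that order (R = Rz(yaw) Ry(pitch) Rx(roll)).
In Python, from station import arm gives the robot as it stands.
- The arm moves only by the tool move_arm, never from a script. Its argument "deltas" is a list of rows, each an object with "dp": the shift along the tool's x, y, z in mm, a list of three; "rotation": the turn, a rotation vector about the tool's x, y, z in degrees, a list of three. A call has 1 to 5 rows; each row shifts and turns the pose as measured when the row begins, along the tool's axes as they then stand; what a row does not reach is not made up. A row lasts 1/12 s, in which the tool goes at most 41.7 mm and 7.16 degrees, less where a joint would pass 70% of its speed; a pose out of reach is approached as far as the arm can. A call is refused whole if a number of a shift passes 41.7 or a number of a turn 7.16, either way. A call with a gripper value outside its range is refused whole. "jaw" is the closure in counts, from 0 (fully open) to 255 (shut), set as the call begins (left out, the last holds). The fingers move at their own pace and stop on an object; "squeeze" is the grip in N (left out, the last holds). Time passes only in rows, so rows that do not move let the fingers close. It gives the time, the measured TCP pose, the force and the opening at its end, in the units of the state.
- arm.get_state(): the state, without advancing time (a new reading comes with each control period).
- arm.grab_frame(name): name is "scene" or "top"; returns a dict with "pixels" (420x560x3 uint8, red, green, blue), "z_map" (420x560 float32, m along the optical axis (not along the pixel's ray), 0 where there is no reading), "fx", "fy", "cx", "cy" (pixels), "cam_to_world" (4x4, takes a point from camera to world coordinates). Camera axes: x right, y down, z forward; pixel columns grow to the right and rows downward; lengths in m; the calibration is good to about 2 mm. A picture is of the moment at which its call begins.
- arm.job_done(): hands the job in, once; it reports no verdict.
The state is a dict: "t": time; "q": joint angles; "qd": joint speeds; "joint_efforts": joint torques, N m; "eef_pos": TCP position; "ee_rot": TCP orientation; "force": force on the tool from outside, world axes, zero at the start; "moment": the same for the moment, N m; "width": finger opening in m.
Only numpy, scipy, OpenCV 4.12 (cv2) and the standard library are available. Lean on these libraries where they do the work, as an engineer would, in place of code of your own. Each camera call takes 0.05 s, during which the arm holds its last target.

## Working session

There is one attempt and no reset: what is moved stays moved. The work goes in short steps, Python scripts to look and compute and a tool call to move; the robot and the scene stay as the last step left them, time stands still between calls to the robot, and variables do not carry over. Pictures are saved under pics/ and viewed, and the job is handed in when it is done.

Besides the shell and the picture viewer there is one more tool, called after "Request:" as name(argument=value, ...) on one line, values as JSON. move_arm: Moves the arm, as the interface text tells. Its arguments: {"type":"object","properties":{"deltas":{"type":"array","items":{"type":"object","properties":{"dp":{"type":"array","items":{"type":"number"}},"rotation":{"type":"array","items":{"type":"number"}}}}},"jaw":{"type":"number"},"squeeze":{"type":"number"}},"required":["deltas"]}

```bash
mkdir -p pics; cat > h.py <<'E'
import numpy as np,cv2
from station import arm
def grab(n,f=None):
    d=arm.grab_frame(n)
    if f: cv2.imwrite('pics/'+f,d['pixels'][:,:,::-1])
    return d
def ray(d,u,v,z):
    T=d['cam_to_world'];r=T[:3,:3]@np.array([(u-d['cx'])/d['fx'],(v-d['cy'])/d['fy'],1]);o=T[:3,3]
    return o+r*(z-o[2])/r[2]
def cloud(d):
    v,u=np.mgrid[:420,:560];Z=d['z_map']
    P=np.stack([(u-d['cx'])/d['fx']*Z,(v-d['cy'])/d['fy']*Z,Z],-1)
    T=d['cam_to_world'];return P@T[:3,:3].T+T[:3,3]
E
python3 - <<'E'
from h import *
for n in('top','scene'):
    d=grab(n,n+'1.png');np.savez(n+'1.npz',**d);print(n,d['fx'],d['cx'],d['cy'],d['cam_to_world'].round(3).tolist())
s=arm.get_state();print(s)
E
```

```text
top 435.5214696483112 279.26572544127623 217.7332582565258 [[0.001, -0.983, 0.182, 0.412], [-1.0, -0.004, -0.015, 0.063], [0.016, -0.182, -0.983, 1.123], [0.0, 0.0, 0.0, 1.0]]
scene 386.7689415466313 275.18736406133456 210.7740667181964 [[0.526, 0.707, -0.472, 0.985], [0.85, -0.44, 0.288, -0.162], [-0.004, -0.553, -0.833, 0.713], [0.0, 0.0, 0.0, 1.0]]
{'t': 0.1, 'q': array([ 1.55109989e+00,  3.59323951e-01,  1.11354614e-02, -2.63024366e-04,
       -1.22411020e+00, -2.88113228e-01]), 'qd': array([-0.00103408, -0.00044504,  0.00159662,  0.00158979, -0.00181993,
        0.00156673]), 'joint_efforts': array([-2.15105305e-03, -5.84164310e+01,  2.93752384e+01,  7.01549828e+00,
        1.01584475e-02, -5.17426622e-05]), 'eef_pos': array([0.20440699, 0.64284164, 0.22571243]), 'ee_rot': array([-1.56928563e+00,  1.89839423e-04,  2.83369358e+00]), 'force': array([ 0.14401166, -0.02495075,  1.2960957 ]), 'moment': array([-0.03198528, -0.02904221, -0.00231944]), 'width': 0.08742499341814716}
```

View pics/top1.png

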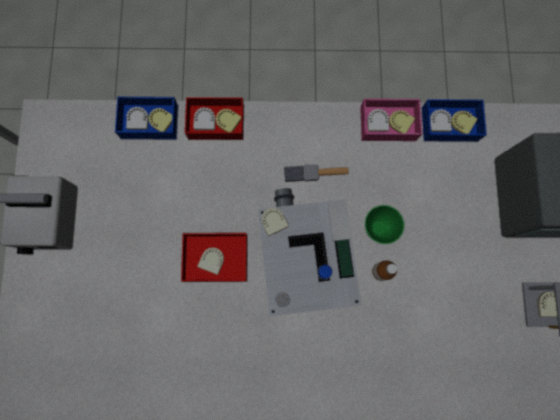

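View pics/scene1.png

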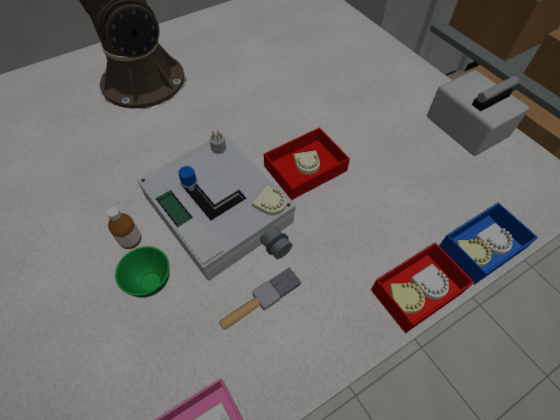

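The top view shows the unit around (310,255), with the blue knob at (325,271), the slot corner near (320,238) and the short leg's end near (292,240). The pot is at (282,298) and the deck model at (275,222). The arm is clear, off to the left. Next I'll measure these.

```bash
python3 - <<'E'
from h import *
class D(dict):pass
for n in('top','scene'):
    d=dict(np.load(n+'1.npz'));im=d['pixels'];hsv=cv2.cvtColor(im,cv2.COLOR_RGB2HSV);C=cloud(d)
    P=C.reshape(-1,3)
    reg=(abs(C[...,0]-0.36)<.25)&(abs(C[...,1]+.02)<.2)&(C[...,2]>.03)
    # knob
    m=(hsv[...,0]>100)&(hsv[...,0]<130)&(hsv[...,1]>150)&reg
    Q=C[m];t=Q[:,2]>.11
    v,u=np.nonzero(m);print(n,'knob px',u.mean(),v.mean(),m.sum(),'zmax',Q[:,2].max(), 'top pts',t.sum(),Q[t].mean(0).round(4),(Q[t].max(0)+Q[t].min(0))/2)
    # deck plane
    dk=reg&(abs(C[...,2]-.07)<.006)
    print('deck z med',np.median(C[dk][:,2]),dk.sum())
    r=cv2.minAreaRect((C[dk][:,:2]*1000).astype(np.float32));print('deck rect',r)
    dark=(im.max(-1)<45)&reg
    dark=cv2.morphologyEx(dark.astype(np.uint8),cv2.MORPH_OPEN,np.ones((2,2)))
    k,l,st,ce=cv2.connectedComponentsWithStats(dark)
    for i in range(1,k):
        if st[i,4]>60:
            v,u=np.nonzero(l==i);W=np.array([ray(d,a,b,.07)[:2] for a,b in zip(u,v)])*1000
            print('dark',st[i],np.median(C[l==i][:,2]));print(cv2.minAreaRect(W.astype(np.float32)))
    x0,y0=(250,190) if n=='top' else (130,120)
    c=im[y0:y0+130,x0:x0+175,::-1];cv2.imwrite(f'pics/{n}_crop.png',cv2.resize(c,None,fx=4.5,fy=4.5,interpolation=cv2.INTER_CUBIC))
E
```

```text
top knob px 323.53179190751445 259.87861271676303 173 zmax 1.1228101751369821 top pts 149 [ 0.4694 -0.0483  0.1939] [ 0.45026128 -0.00439525  0.61646271]
deck z med 0.0706138106023102 7289
deck rect ((507.79901123046875, -65.58650207519531), (237.68809509277344, 300.97698974609375), 6.622509002685547)
dark [290 234  38  34 577] 0.06404714398463818
((523.8824462890625, -24.791854858398438), (79.72114562988281, 84.79876708984375), 6.5762834548950195)
dark [337 243  17  36 187] 0.07307051313508972
((503.9879150390625, -111.47003173828125), (86.03380584716797, 31.157211303710938), 6.829492568969727)
scene knob px 186.89723320158103 175.7905138339921 253 zmax 0.12216303980057808 top pts 168 [ 0.4785 -0.0582  0.1183] [ 0.47615096 -0.05800217  0.11620108]
deck z med 0.07004556587713562 7566
deck rect ((507.46527099609375, -65.27824401855469), (239.59193420410156, 305.3238525390625), 6.790373802185059)
dark [186 186  60  35 612] 0.06343205677217473
((520.524169921875, -21.50560760498047), (98.8801040649414, 85.12720489501953), 6.763173580169678)
```

View pics/top_crop.png

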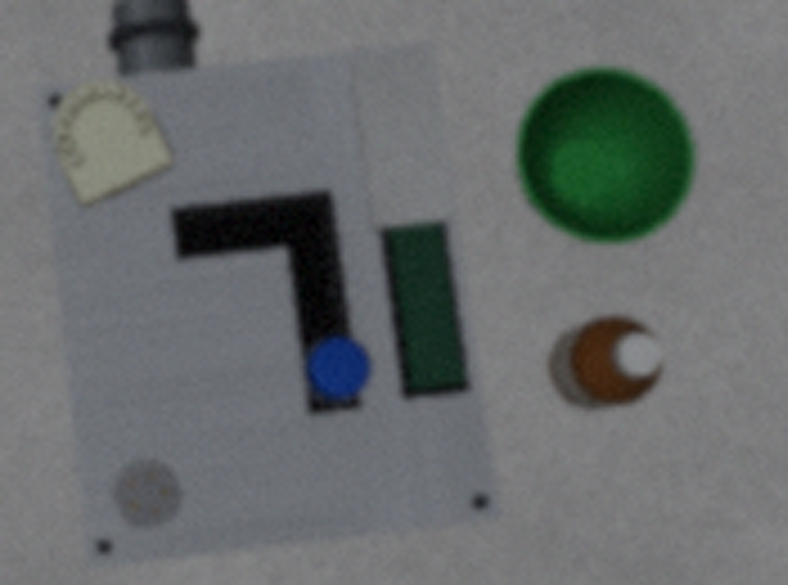

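View pics/scene_crop.png

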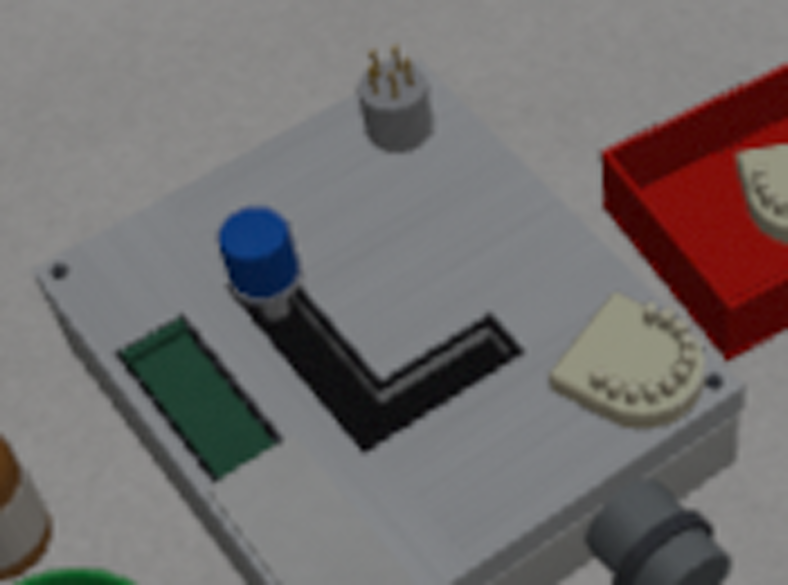

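```bash
python3 - <<'E'
from h import *
yaw=None
for n in('top','scene'):
    d=dict(np.load(n+'1.npz'));im=d['pixels'];hsv=cv2.cvtColor(im,cv2.COLOR_RGB2HSV);C=cloud(d)
    reg=(abs(C[...,0]-0.48)<.2)&(abs(C[...,1]+.05)<.2)&(d['z_map']>0)
    dk=(reg&(abs(C[...,2]-.071)<.008)).astype(np.uint8)
    dk=cv2.morphologyEx(dk,cv2.MORPH_OPEN,np.ones((5,5)))
    k,l,st,ce=cv2.connectedComponentsWithStats(dk);i=1+st[1:,4].argmax();
    r=cv2.minAreaRect((C[l==i][:,:2]*1000).astype(np.float32));print(n,'deck rect',r)
    m=(hsv[...,0]>100)&(hsv[...,0]<130)&(hsv[...,1]>140)&reg&(C[...,2]>.1)&(C[...,2]<.13)
    Q=C[m];t=Q[Q[:,2]>.116];print('knob top',len(t),np.median(t[:,2]),t.mean(0).round(4),cv2.minEnclosingCircle((t[:,:2]*1000).astype(np.float32)))
    if n=='top':
        v,u=np.nonzero(m);print('top knob px',u.mean(),v.mean(),ray(d,u.mean(),v.mean(),.12).round(4), 'n',len(u))
    a=np.deg2rad(6.7);R=np.array([[np.cos(a),np.sin(a)],[-np.sin(a),np.cos(a)]])
    dark=((im.max(-1)<50)&reg).astype(np.uint8)
    k,l,st,ce=cv2.connectedComponentsWithStats(dark);
    i=1+st[1:,4].argmax();v,u=np.nonzero(l==i)
    W=np.array([ray(d,a_,b,.07)[:2] for a_,b in zip(u,v)])*1000@R.T
    print('slot unit-axes min',np.percentile(W,1,axis=0),'max',np.percentile(W,99,axis=0), W.min(0),W.max(0))
    # per-row edges
    for x in np.arange(W[:,0].min(),W[:,0].max(),6):
        s=W[(W[:,0]>=x)&(W[:,0]<x+6)];print(round(x+3),s[:,1].min().round(1),s[:,1].max().round(1))
    for y in np.arange(W[:,1].min(),W[:,1].max(),6):
        s=W[(W[:,1]>=y)&(W[:,1]<y+6)];print(' y',round(y+3),s[:,0].min().round(1),s[:,0].max().round(1))
    # others
    for nm,mk in (('model',(hsv[...,0]>18)&(hsv[...,0]<40)&(hsv[...,1]>35)&(C[...,2]>.08)&reg),('tall',reg&(C[...,2]>.1)&(C[...,2]<.3))):
        k,l,st,ce=cv2.connectedComponentsWithStats(mk.astype(np.uint8))
        for i in range(1,k):
            if st[i,4]>25:Q=C[l==i];print(nm,st[i,4],np.percentile(Q,2,axis=0).round(3),np.percentile(Q,98,axis=0).round(3))
E
```

```text
top deck rect ((514.4138793945312, -24.158843994140625), (260.3895568847656, 219.95704650878906), 6.693560600280762)
knob top 132 0.12012393275666189 [ 0.4738 -0.0576  0.1202] ((473.764404296875, -57.802696228027344), 14.818246841430664)
top knob px 324.6620689655172 271.2896551724138 [ 0.4736 -0.057   0.12  ] n 145
slot unit-axes min [ 482.53025996 -125.67459887] max [559.9311262  -42.51638279] [ 478.0556287  -126.20394305] [560.29719499 -40.98219944]
481 -123.7 -101.5
487 -124.4 -102.1
493 -125.3 -100.9
499 -126.0 -101.3
505 -124.6 -101.9
511 -125.2 -100.8
517 -126.2 -101.1
523 -124.4 -102.0
529 -125.4 -100.6
535 -126.1 -42.5
541 -124.3 -41.0
547 -125.3 -41.3
553 -126.0 -41.9
559 -124.2 -42.7
 y -123 483.0 559.4
 y -117 483.6 560.2
 y -111 482.0 558.3
 y -105 478.1 558.9
 y -99 480.7 559.7
 y -93 535.3 560.3
 y -87 535.9 558.6
 y -81 536.7 559.2
 y -75 535.1 560.0
 y -69 535.4 560.3
 y -63 536.2 558.7
 y -57 534.9 559.5
 y -51 535.2 560.1
 y -45 535.7 558.5
 y -39 543.8 553.6
tall 158 [ 0.461 -0.072  0.106] [ 0.488 -0.044  0.123]
tall 81 [ 0.471 -0.224  0.101] [ 0.491 -0.204  0.114
[... 538 characters left out ...]
124.9 -100.8
503 -124.7 -100.6
509 -124.4 -100.1
515 -123.9 -99.7
521 -124.9 -99.5
527 -124.4 -100.4
533 -123.8 -40.2
539 -124.9 -40.0
545 -124.4 -39.8
551 -123.8 -39.6
557 -124.9 -41.0
563 -121.5 -40.8
 y -122 458.0 560.7
 y -116 465.4 560.4
 y -110 471.0 560.2
 y -104 467.8 560.7
 y -98 466.9 560.5
 y -92 534.8 559.7
 y -86 535.3 560.8
 y -80 534.9 560.0
 y -74 534.6 560.5
 y -68 535.1 560.3
 y -62 534.8 560.1
 y -56 535.3 560.6
 y -50 534.9 560.4
 y -44 535.4 559.6
 y -38 534.6 560.1
model 186 [0.587 0.03  0.081] [0.628 0.085 0.095]
tall 143 [0.398 0.027 0.1  ] [0.426 0.056 0.119]
tall 244 [ 0.462 -0.072  0.101] [ 0.49  -0.043  0.122]
tall 130 [ 0.473 -0.223  0.1  ] [ 0.493 -0.202  0.112]
```

```bash
cat > plan.py <<'E'
import sys,json
from h import *
from scipy.spatial.transform import Rotation as Ro
A=np.deg2rad(6.7)
def U(X,Y,Z): return np.array([X*np.cos(A)-Y*np.sin(A),X*np.sin(A)+Y*np.cos(A),Z])
def toU(p): p=np.array(p)*1000; return np.array([p[0]*np.cos(A)+p[1]*np.sin(A),-p[0]*np.sin(A)+p[1]*np.cos(A),p[2]])
GOAL=Ro.from_euler('xyz',[-np.pi/2,0,A+np.pi/2])
def rows(wps,step=38,maxn=30):
    s=arm.get_state();p=s['eef_pos']*1000;R=Ro.from_euler('xyz',s['ee_rot'])
    out=[]
    for w in wps:
        while np.linalg.norm(w-p)>.3 and len(out)<maxn:
            d=w-p;n=np.linalg.norm(d);d=d*min(1,step/n)
            dp=R.inv().apply(d).round(1)
            rv=(R.inv()*GOAL).as_rotvec(degrees=True);rv=(rv*min(1,6.8/max(1e-9,np.linalg.norm(rv)))).round(1)
            out.append({"dp":dp.tolist(),"rotation":rv.tolist()})
            p=p+R.apply(dp);R=R*Ro.from_rotvec(rv,degrees=True)
    for i in range(0,len(out),5):print(json.dumps(out[i:i+5]))
def st():
    s=arm.get_state();print('t',round(s['t'],2),'U',toU(s['eef_pos']).round(1),'yaw',np.rad2deg(s['ee_rot']).round(2),'F',s['force'].round(2),'w',round(s['width'],4))
E
python3 - <<'E'
from plan import *
st();print(U(408,-112.7,220))
rows([np.array([480,300,226]),U(408,-112.7,222)])
E
```

```text
t 0.1 U [278.  614.6 225.7] yaw [-8.9910e+01  1.0000e-02  1.6236e+02] F [ 0.14 -0.02  1.3 ] w 0.0874
[418.36241708 -64.32867147 220.        ]
[{"dp": [-31.7, 0.0, 21.0], "rotation": [-0.0, 6.8, -0.0]}, {"dp": [-33.9, 0.0, 17.1], "rotation": [-0.0, 6.8, -0.0]}, {"dp": [-35.7, 0.0, 13.0], "rotation": [-0.0, 6.8, -0.0]}, {"dp": [-37.0, 0.0, 8.7], "rotation": [-0.0, 6.8, -0.0]}, {"dp": [-37.8, 0.0, 4.2], "rotation": [-0.0, 6.8, -0.0]}]
[{"dp": [-38.0, 0.0, -0.3], "rotation": [-0.0, 6.8, -0.0]}, {"dp": [-37.7, 0.0, -4.8], "rotation": [-0.0, 6.8, -0.0]}, {"dp": [-36.9, 0.0, -9.2], "rotation": [-0.0, 6.8, -0.0]}, {"dp": [-35.5, 0.0, -13.5], "rotation": [-0.0, 6.8, -0.0]}, {"dp": [-33.7, 0.1, -17.6], "rotation": [-0.0, 4.5, -0.1]}]
[{"dp": [-32.2, -0.0, -20.3], "rotation": [-0.0, -0.0, 0.0]}, {"dp": [-18.4, -0.0, -11.6], "rotation": [-0.0, -0.0, 0.0]}, {"dp": [-36.5, 0.4, 10.6], "rotation": [-0.0, -0.0, 0.0]}, {"dp": [-36.5, 0.4, 10.6], "rotation": [-0.0, -0.0, 0.0]}, {"dp": [-36.5, 0.4, 10.7], "rotation": [-0.0, -0.0, 0.0]}]
[{"dp": [-36.5, 0.4, 10.6], "rotation": [-0.0, -0.0, 0.0]}, {"dp": [-36.5, 0.4, 10.7], "rotation": [-0.0, -0.0, 0.0]}, {"dp": [-36.5, 0.4, 10.6], "rotation": [-0.0, -0.0, 0.0]}, {"dp": [-36.5, 0.4, 10.7], "rotation": [-0.0, -0.0, 0.0]}, {"dp": [-36.5, 0.4, 10.7], "rotation": [-0.0, -0.0, 0.0]}]
[{"dp": [-36.5, 0.4, 10.6], "rotation": [-0.0, -0.0, 0.0]}, {"dp": [-26.2, 0.3, 7.7], "rotation": [-0.0, -0.0, 0.0]}]
```

Request:
move_arm(deltas=[{"dp":[-32,0,21],"rotation":[0,6.8,0]},{"dp":[-34,0,17],"rotation":[0,6.8,0]},{"dp":[-36,0,13],"rotation":[0,6.8,0]},{"dp":[-37,0,9],"rotation":[0,6.8,0]},{"dp":[-38,0,4],"rotation":[0,6.8,0]}], jaw=255)

```text
t: 0.52
eef_pos: [0.3222, 0.4929, 0.2211]
ee_rot: [-1.565, 0.004, 2.228]
force: [1.1, -0.0, -0.8]
width: 0.0598
```

Request:
move_arm(deltas=[{"dp":[-38,0,0],"rotation":[0,6.8,0]},{"dp":[-38,0,-5],"rotation":[0,6.8,0]},{"dp":[-37,0,-9],"rotation":[0,6.8,0]},{"dp":[-35,0,-13],"rotation":[0,6.8,0]},{"dp":[-34,0,-17],"rotation":[0,4.5,0]}])

```text
t: 0.93
eef_pos: [0.4395, 0.3322, 0.2207]
ee_rot: [-1.567, 0.009, 1.645]
force: [0.4, 0.4, -0.3]
width: 0.027
```

```bash
python3 - <<'E'
from plan import *
st();print(arm.get_state()['q'].round(2))
rows([np.array([480,260,226]),U(408,-112.7,222)])
E
```

```text
t 0.93 U [475.3 278.7 220.7] yaw [-89.77   0.49  94.23] F [ 0.4   0.44 -0.31] w 0.027
[ 1.    0.16 -0.27  0.   -1.15 -0.93]
[{"dp": [-34.4, -2.2, -16.0], "rotation": [-0.2, -2.5, -0.5]}, {"dp": [-35.0, -2.4, -14.6], "rotation": [-0.0, 0.0, 0.0]}, {"dp": [-6.4, -0.5, -2.6], "rotation": [-0.0, 0.0, 0.0]}, {"dp": [-36.2, 0.5, 11.4], "rotation": [-0.0, 0.0, 0.0]}, {"dp": [-36.2, 0.5, 11.4], "rotation": [-0.0, 0.0, 0.0]}]
[{"dp": [-36.2, 0.5, 11.4], "rotation": [-0.0, 0.0, 0.0]}, {"dp": [-36.2, 0.4, 11.4], "rotation": [-0.0, 0.0, 0.0]}, {"dp": [-36.2, 0.5, 11.4], "rotation": [-0.0, 0.0, 0.0]}, {"dp": [-36.2, 0.4, 11.4], "rotation": [-0.0, 0.0, 0.0]}, {"dp": [-36.2, 0.4, 11.4], "rotation": [-0.0, 0.0, 0.0]}]
[{"dp": [-36.2, 0.5, 11.4], "rotation": [-0.0, 0.0, 0.0]}, {"dp": [-25.3, 0.3, 8.0], "rotation": [-0.0, 0.0, 0.0]}]
```

Request:
move_arm(deltas=[{"dp":[-34,-2,-16],"rotation":[0,-2.5,-0.5]},{"dp":[-35,-2,-14],"rotation":[0,0,0]},{"dp":[-36,0,4],"rotation":[0,0,0]},{"dp":[-36,0,11],"rotation":[0,0,0]},{"dp":[-36,0,11],"rotation":[0,0,0]}])

```text
t: 1.35
eef_pos: [0.466, 0.1471, 0.2228]
ee_rot: [-1.564, 0.002, 1.681]
force: [0.9, -0.8, -0.1]
width: 0.0004
```

Request:
move_arm(deltas=[{"dp":[-36,0,11],"rotation":[0,0,0]},{"dp":[-36,0,11],"rotation":[0,0,0]},{"dp":[-36,0,11],"rotation":[0,0,0]},{"dp":[-36,0,11],"rotation":[0,0,0]},{"dp":[-30,0,11],"rotation":[0,0,0]}])

```text
t: 1.77
eef_pos: [0.4257, -0.0413, 0.2225]
ee_rot: [-1.562, 0.003, 1.681]
force: [0.6, -1.0, -0.3]
width: 0.0003
```

```bash
python3 - <<'E'
from plan import *
st();print(arm.get_state()['q'].round(2))
rows([U(408,-112.7,222)])
E
```

```text
t 1.77 U [417.9 -90.7 222.5] yaw [-89.52   0.15  96.33] F [ 0.57 -0.97 -0.32] w 0.0003
[ 0.37 -0.06 -0.5   0.   -1.14 -0.26]
[{"dp": [-22.1, 0.7, 9.8], "rotation": [-0.5, -0.4, -0.1]}]
```

Request:
move_arm(deltas=[{"dp":[-22,0,10],"rotation":[-0.5,-0.4,0]},{"dp":[0,0,0],"rotation":[0,0,0]},{"dp":[0,30,0],"rotation":[0,0,0]},{"dp":[0,30,0],"rotation":[0,0,0]},{"dp":[0,15,0],"rotation":[0,0,0]}])

```text
t: 2.18
eef_pos: [0.4172, -0.0712, 0.1494]
ee_rot: [-1.581, 0.001, 1.68]
force: [-1.1, -0.1, -0.1]
width: 0.0003
```

```bash
python3 - <<'E'
from plan import *
st()
for n in('top','scene'):
    d=grab(n,n+'2.png')
    x0,y0=(210,150) if n=='top' else (90,60)
    c=d['pixels'][y0:y0+190,x0:x0+250,::-1];cv2.imwrite(f'pics/{n}2c.png',cv2.resize(c,None,fx=3,fy=3,interpolation=cv2.INTER_CUBIC))
st()
E
```

```text
t 2.18 U [ 406.1 -119.4  149.4] yaw [-9.059e+01  8.000e-02  9.627e+01] F [-1.06 -0.12 -0.12] w 0.0003
t 2.28 U [ 405.3 -119.3  149.2] yaw [-90.38   0.13  96.31] F [-1.04 -1.04  0.68] w 0.0008
```

View pics/scene2c.png

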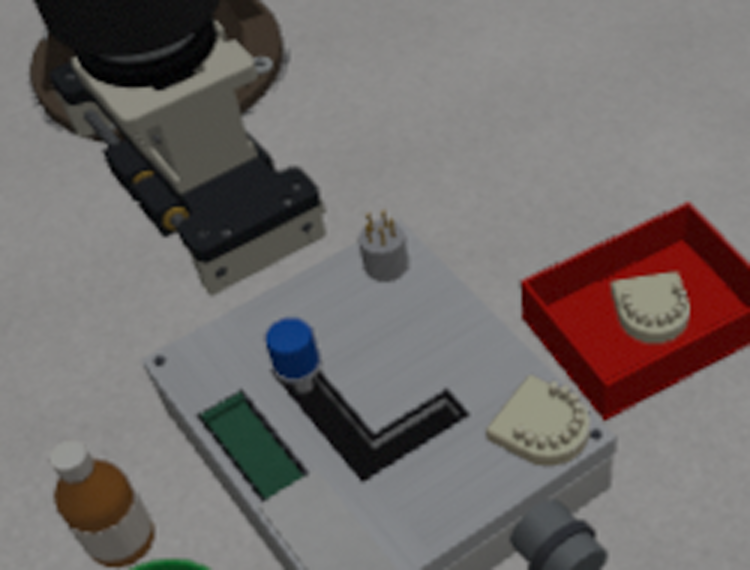

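View pics/top2c.png

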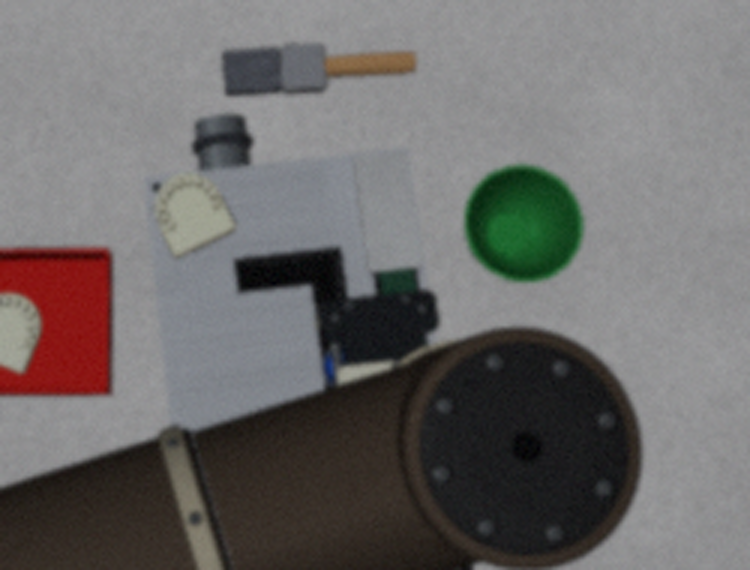

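Request:
move_arm(deltas=[{"dp":[6.5,20,0],"rotation":[0,0.3,0]},{"dp":[0,20,0],"rotation":[0,0,0]},{"dp":[0,16,0],"rotation":[0,0,0]},{"dp":[0,0,0],"rotation":[0,0,0]}])

```text
t: 2.62
eef_pos: [0.4198, -0.0633, 0.0957]
ee_rot: [-1.583, 0.003, 1.677]
force: [-1.2, -0.2, -0.0]
width: 0.0004
```

```bash
python3 - <<'E'
from plan import *
st()
E
```

```text
t 2.62 U [ 409.6 -111.8   95.7] yaw [-90.69   0.15  96.11] F [-1.22 -0.23 -0.02] w 0.0004
```

Request:
move_arm(deltas=[{"dp":[-0.5,2,-4],"rotation":[0.6,-0.6,0]},{"dp":[0,0,-4],"rotation":[0,0,0]},{"dp":[0,0,-4],"rotation":[0,0,0]}])

```text
t: 2.87
eef_pos: [0.4343, -0.0616, 0.0969]
ee_rot: [-1.573, 0.003, 1.691]
force: [0.7, 0.1, -0.3]
width: -0.0001
```

Request:
move_arm(deltas=[{"dp":[0,0,-4],"rotation":[0,0,0]},{"dp":[0,0,-4],"rotation":[0,0,0]},{"dp":[0,0,-4],"rotation":[0,0,0]}])

```text
t: 3.12
eef_pos: [0.4483, -0.0598, 0.0989]
ee_rot: [-1.575, 0.003, 1.691]
force: [-3.4, 0.2, -1.9]
width: 0.0006
```

```bash
python3 - <<'E'
from plan import *
st()
d=grab('scene','s3.png');c=d['pixels'][60:250,90:340,::-1];cv2.imwrite('pics/s3c.png',cv2.resize(c,None,fx=3,fy=3,interpolation=cv2.INTER_CUBIC))
E
```

```text
t 3.12 U [ 438.2 -111.7   98.9] yaw [-90.22   0.16  96.88] F [-3.36  0.18 -1.87] w 0.0006
```

View pics/s3c.png

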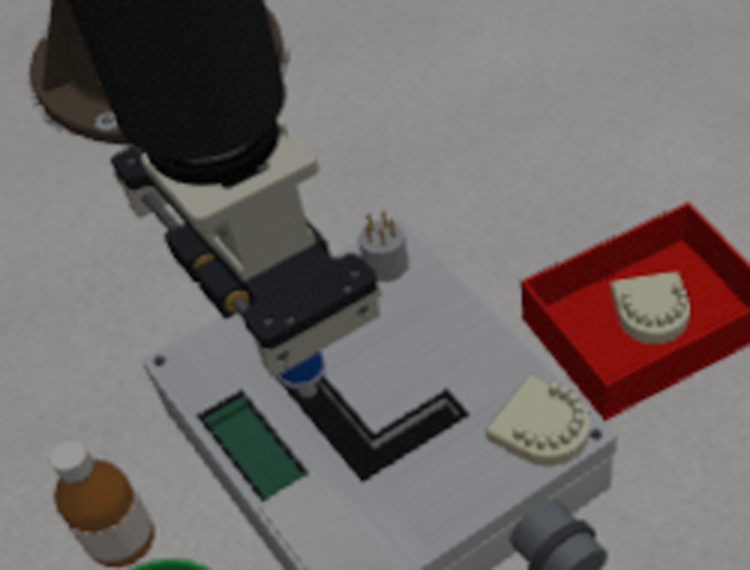

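Request:
move_arm(deltas=[{"dp":[0,1.5,-4],"rotation":[0,0,0]},{"dp":[0,1.5,-4],"rotation":[0,0,0]},{"dp":[0,1.5,-4],"rotation":[0,0,0]}])

```text
t: 3.42
eef_pos: [0.4614, -0.0586, 0.0949]
ee_rot: [-1.575, 0.003, 1.691]
force: [-1.8, -0.3, 3.2]
width: 0.0002
```

```bash
python3 - <<'E'
from plan import *
st()
E
```

```text
t 3.42 U [ 451.4 -112.    94.9] yaw [-90.24   0.18  96.89] F [-1.81 -0.34  3.18] w 0.0002
```

Request:
move_arm(deltas=[{"dp":[0,0.7,-4],"rotation":[0,0,0]},{"dp":[0,0.7,-4],"rotation":[0,0,0]},{"dp":[0,0.7,-4],"rotation":[0,0,0]},{"dp":[0,0.7,-4],"rotation":[0,0,0]},{"dp":[0,0.7,-4],"rotation":[0,0,0]}])

```text
t: 3.83
eef_pos: [0.4835, -0.0561, 0.0911]
ee_rot: [-1.575, 0.003, 1.691]
force: [-3.0, -0.4, 3.7]
width: 0.0007
```

```bash
python3 - <<'E'
from plan import *
st()
d=grab('scene','s4.png');c=d['pixels'][60:250,90:340,::-1];cv2.imwrite('pics/s4c.png',cv2.resize(c,None,fx=3,fy=3,interpolation=cv2.INTER_CUBIC))
E
```

```text
t 3.83 U [ 473.7 -112.1   91.1] yaw [-90.23   0.2   96.89] F [-3.02 -0.44  3.66] w 0.0007
```

View pics/s4c.png

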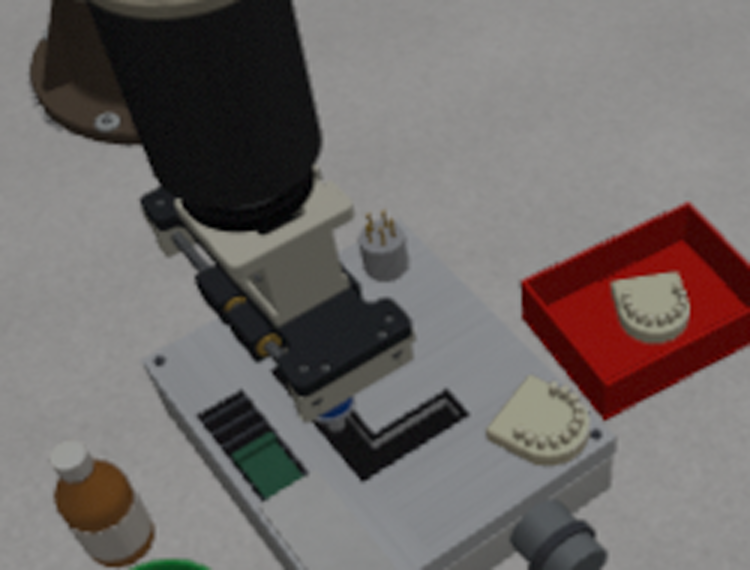

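Request:
move_arm(deltas=[{"dp":[0,-0.3,-4],"rotation":[0,0,0]},{"dp":[0,0,-4],"rotation":[0,0,0]},{"dp":[0,0,-4],"rotation":[0,0,0]},{"dp":[0,0,-4],"rotation":[0,0,0]},{"dp":[0,0,-4],"rotation":[0,0,0]}])

```text
t: 4.3
eef_pos: [0.5052, -0.0535, 0.091]
ee_rot: [-1.574, 0.004, 1.691]
force: [-3.1, -1.3, 1.5]
width: 0.0006
```

```bash
python3 - <<'E'
from plan import *
st()
d=grab('scene','s5.png');c=d['pixels'][150:240,140:260,::-1];cv2.imwrite('pics/s5c.png',cv2.resize(c,None,fx=6,fy=6,interpolation=cv2.INTER_CUBIC))
E
```

```text
t 4.3 U [ 495.5 -112.1   91. ] yaw [-90.17   0.21  96.89] F [-3.12 -1.29  1.49] w 0.0006
```

View pics/s5c.png

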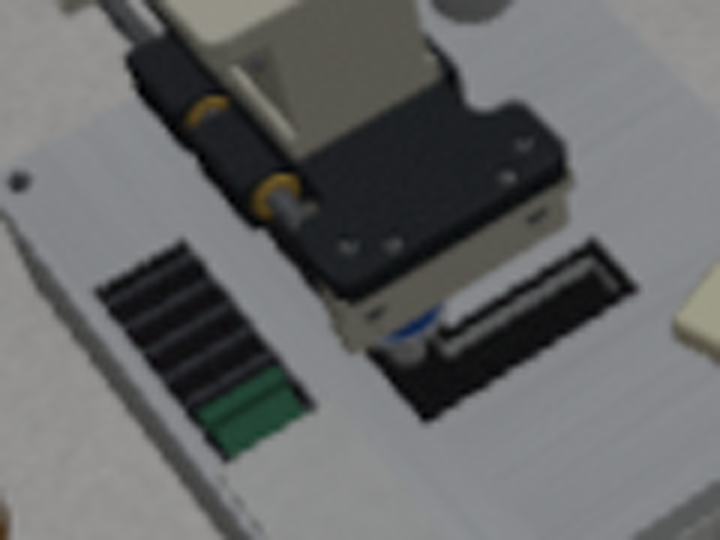

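```bash
python3 - <<'E'
from plan import *
d=dict(np.load('scene1.npz'))
for u,v,z in((163.6,194.4,.07),(178.7,214.7,.07),(207.5,209.2,.07),(207.5,209.2,.08)): print(toU(ray(d,u,v,z)).round(1))
# initial pin: scene_crop (278,308)
print(toU(ray(d,278/4.5+130,308/4.5+120,.075)).round(1))
print(toU(ray(d,207.5,209.2,.075)).round(1))
# green extents in initial & s5
for im in(cv2.imread('pics/scene1.png'),cv2.imread('pics/s4.png'),cv2.imread('pics/s5.png')):
    h=cv2.cvtColor(im,cv2.COLOR_BGR2HSV);m=((h[...,0]>60)&(h[...,0]<95)&(h[...,1]>90)).astype(np.uint8);m[:, :150]=0;m[230:]=0
    v,u=np.nonzero(m);W=np.array([toU(ray(d,a,b,.07)) for a,b in zip(u,v)]);W=W[(W[:,1]>-220)&(W[:,1]<-160)];print(len(W),np.percentile(W,[1,3,50,97,99],axis=0)[:,:2].round(1).tolist())
E
```

```text
[ 448.2 -166.4   70. ]
[ 510.9 -167.6   70. ]
[ 535.5 -115.8   70. ]
[ 542.1 -118.2   80. ]
[ 475.1 -114.2   75. ]
[ 538.8 -117.    75. ]
389 [[448.4, -182.2], [450.3, -181.7], [491.1, -171.3], [529.1, -160.7], [530.7, -160.2]]
211 [[488.1, -182.2], [489.0, -181.6], [509.8, -171.2], [530.2, -160.7], [531.0, -160.2]]
108 [[509.9, -182.1], [510.3, -181.6], [520.7, -171.3], [530.8, -160.5], [531.3, -160.1]]
```

Request:
move_arm(deltas=[{"dp":[0,0,-4],"rotation":[0,0,0]},{"dp":[0,0,-4],"rotation":[0,0,0]},{"dp":[0,0,-4],"rotation":[0,0,0]},{"dp":[0,0,-3],"rotation":[0,0,0]},{"dp":[0,0,-2],"rotation":[0,0,0]}])

```text
t: 4.77
eef_pos: [0.5245, -0.0513, 0.091]
ee_rot: [-1.574, 0.004, 1.691]
force: [-2.3, -2.1, 2.2]
width: 0.0004
```

```bash
python3 - <<'E'
from plan import *
st()
E
```

```text
t 4.77 U [ 514.9 -112.1   91. ] yaw [-90.18   0.22  96.9 ] F [-2.3  -2.15  2.17] w 0.0004
```

Request:
move_arm(deltas=[{"dp":[0,0,-2],"rotation":[0,0,0]},{"dp":[0,0,-1],"rotation":[0,0,0]},{"dp":[0,0,0],"rotation":[0,0,0]}])

```text
t: 5.02
eef_pos: [0.5276, -0.051, 0.0909]
ee_rot: [-1.573, 0.004, 1.691]
force: [-4.9, 0.0, 4.4]
width: 0.0003
```

```bash
python3 - <<'E'
from plan import *
st()
d=grab('scene','s6.png');c=d['pixels'][150:240,140:260,::-1];cv2.imwrite('pics/s6c.png',cv2.resize(c,None,fx=6,fy=6,interpolation=cv2.INTER_CUBIC))
E
```

```text
t 5.02 U [ 518.  -112.2   90.9] yaw [-90.1    0.23  96.89] F [-4.93  0.01  4.44] w 0.0003
```

View pics/s6c.png

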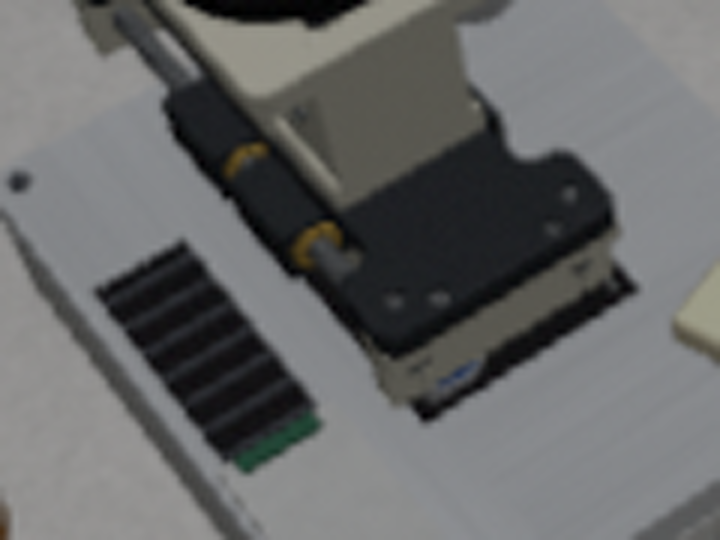

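Request:
move_arm(deltas=[{"dp":[0,0,8],"rotation":[0,0,0]},{"dp":[0,0,17],"rotation":[0,0,0]},{"dp":[-10,0,5],"rotation":[0,0,0]},{"dp":[-25,0,0],"rotation":[0,0,0]},{"dp":[-15,0,0],"rotation":[0,0,0]}])

```text
t: 5.48
eef_pos: [0.5048, -0.1028, 0.0917]
ee_rot: [-1.581, 0.003, 1.696]
force: [0.6, -0.6, 0.7]
width: 0.0003
```

```bash
python3 - <<'E'
from plan import *
st()
for n in('scene','top'):
    d=grab(n,n+'7.png')
    x0,y0=(210,150) if n=='top' else (90,60)
    c=d['pixels'][y0:y0+190,x0:x0+250,::-1];cv2.imwrite(f'pics/{n}7c.png',cv2.resize(c,None,fx=3,fy=3,interpolation=cv2.INTER_CUBIC))
    im=d['pixels'];hsv=cv2.cvtColor(im,cv2.COLOR_RGB2HSV);C=cloud(d)
    m=(hsv[...,0]>100)&(hsv[...,0]<130)&(hsv[...,1]>140)&(C[...,2]>.1)&(C[...,2]<.13)&(abs(C[...,0]-.55)<.05)
    Q=C[m];t=Q[Q[:,2]>.115]
    if len(t)>5:print(n,len(t),toU(t.mean(0)),np.median(t[:,2]),cv2.minEnclosingCircle((t[:,:2]*1000).astype(np.float32)))
E
```

```text
t 5.48 U [ 489.4 -161.    91.7] yaw [-90.61   0.17  97.19] F [ 0.57 -0.56  0.68] w 0.0003
scene 120 [ 556.64417529 -112.22039057  119.18090499] 0.11927879597965502 ((562.8238525390625, -47.92103958129883), 14.477458953857422)
```

View pics/scene7c.png

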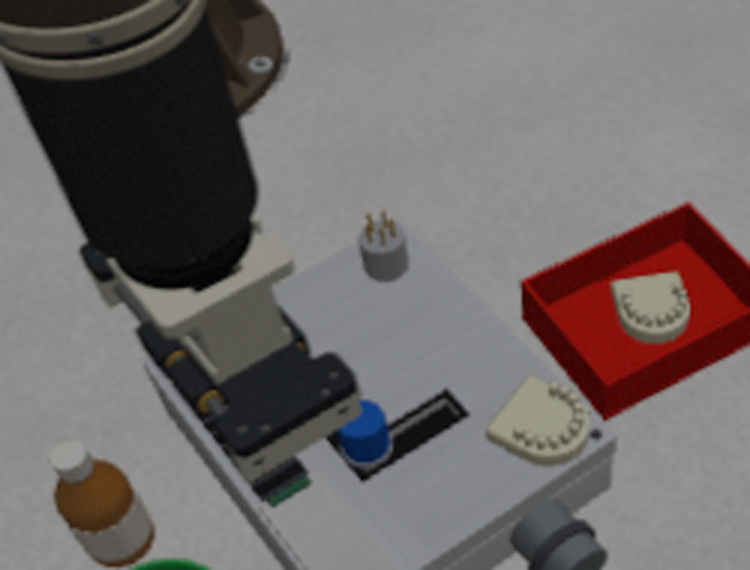

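View pics/top7c.png

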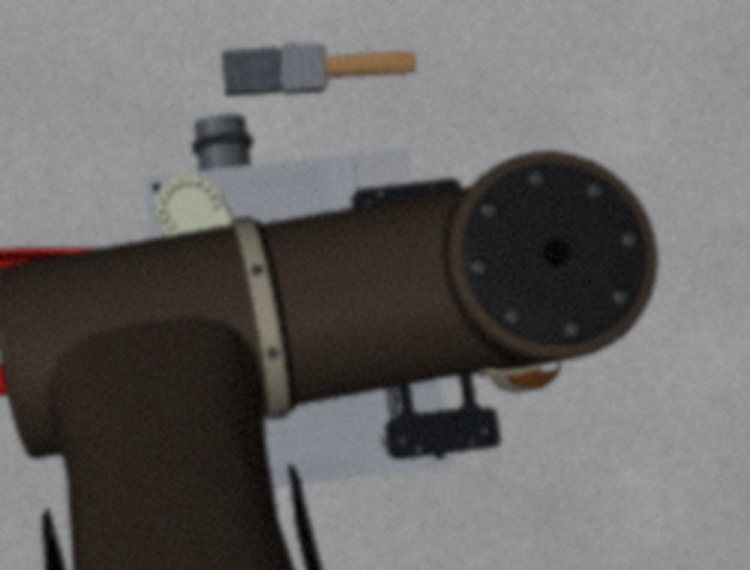

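Request:
move_arm(deltas=[{"dp":[-3,0,-15],"rotation":[0.6,0.5,0]},{"dp":[0,0,-20],"rotation":[0,0,0]},{"dp":[0,0,-15],"rotation":[0,0,0]},{"dp":[0,0,-5],"rotation":[0,0,0]},{"dp":[0,0,0],"rotation":[0,0,0]}])

```text
t: 6.0
eef_pos: [0.5622, -0.0997, 0.0925]
ee_rot: [-1.576, 0.002, 1.681]
force: [-0.5, -0.3, -0.2]
width: 0.0001
```

```bash
python3 - <<'E'
from plan import *
st()
for n in('scene',):
    d=grab(n,n+'8.png')
    x0,y0=(210,150) if n=='top' else (90,60)
    c=d['pixels'][y0:y0+190,x0:x0+250,::-1];cv2.imwrite(f'pics/{n}8c.png',cv2.resize(c,None,fx=3,fy=3,interpolation=cv2.INTER_CUBIC))
E
```

```text
t 6.0 U [ 546.7 -164.6   92.5] yaw [-90.27   0.13  96.33] F [-0.54 -0.26 -0.18] w 0.0001
```

View pics/scene8c.png

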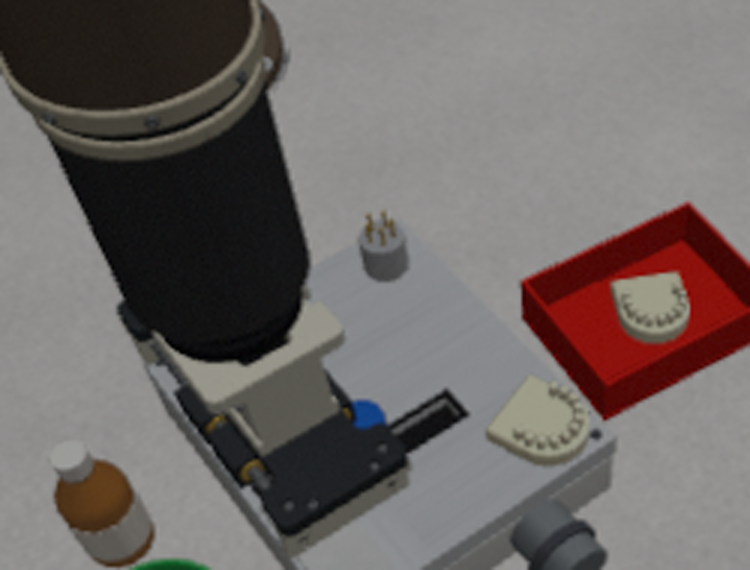

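Request:
move_arm(deltas=[{"dp":[5,0,-1],"rotation":[0.3,-0.4,0]},{"dp":[5,0,0],"rotation":[0,0,0]},{"dp":[4,0,0],"rotation":[0,0,0]},{"dp":[4,0,0],"rotation":[0,0,0]}])

```text
t: 6.38
eef_pos: [0.5576, -0.0803, 0.0922]
ee_rot: [-1.568, 0.002, 1.688]
force: [0.6, -0.1, 0.1]
width: 0.0002
```

Request:
move_arm(deltas=[{"dp":[4,0,0],"rotation":[0,0,0]},{"dp":[4,0,0],"rotation":[0,0,0]},{"dp":[4,0,0],"rotation":[0,0,0]}])

```text
t: 6.63
eef_pos: [0.5554, -0.067, 0.0926]
ee_rot: [-1.569, 0.002, 1.689]
force: [2.4, -2.0, -1.6]
width: 0.0001
```

```bash
python3 - <<'E'
from plan import *
st()
E
```

```text
t 6.63 U [ 543.8 -131.4   92.6] yaw [-89.91   0.12  96.77] F [ 2.37 -2.05 -1.64] w 0.0001
```

Request:
move_arm(deltas=[{"dp":[4,0.5,-1.5],"rotation":[0,0,0]},{"dp":[4,0.5,-1],"rotation":[0,0,0]},{"dp":[4,0.3,-1],"rotation":[0,0,0]}])

```text
t: 6.88
eef_pos: [0.5563, -0.0541, 0.0914]
ee_rot: [-1.567, 0.003, 1.689]
force: [-1.1, -2.4, 0.1]
width: 0.0006
```

```bash
python3 - <<'E'
from plan import *
st()
for n in('scene',):
    d=grab(n,n+'9.png')
    x0,y0=(210,150) if n=='top' else (90,60)
    c=d['pixels'][y0:y0+190,x0:x0+250,::-1];cv2.imwrite(f'pics/{n}9c.png',cv2.resize(c,None,fx=3,fy=3,interpolation=cv2.INTER_CUBIC))
E
```

```text
t 6.88 U [ 546.2 -118.6   91.4] yaw [-89.8    0.16  96.77] F [-1.09 -2.36  0.09] w 0.0006
```

View pics/scene9c.png

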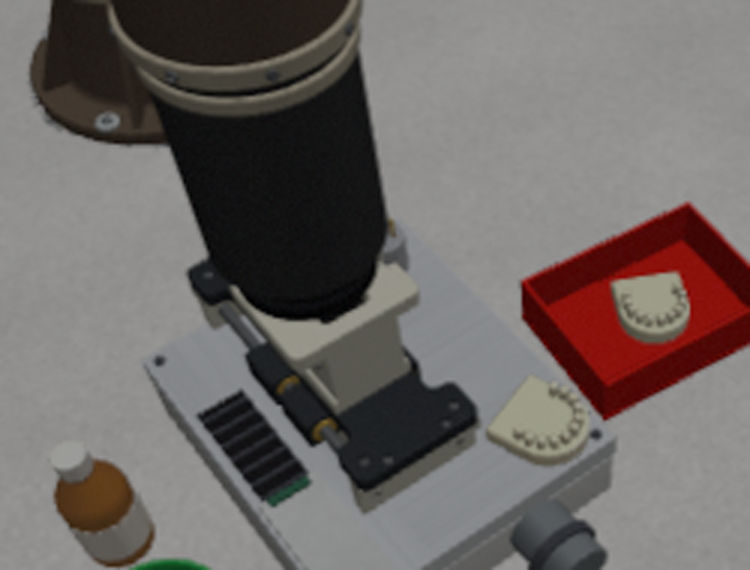

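Request:
move_arm(deltas=[{"dp":[4,0,-0.5],"rotation":[0,0,0]},{"dp":[4,0,-0.5],"rotation":[0,0,0]},{"dp":[4,0,-0.5],"rotation":[0,0,0]},{"dp":[4,0,-0.5],"rotation":[0,0,0]},{"dp":[4,0,-0.5],"rotation":[0,0,0]}])

```text
t: 7.35
eef_pos: [0.5558, -0.0321, 0.0907]
ee_rot: [-1.565, 0.003, 1.688]
force: [-0.3, -2.4, 0.6]
width: 0.0003
```

```bash
python3 - <<'E'
from plan import *
st()
E
```

```text
t 7.35 U [548.2 -96.7  90.7] yaw [-89.69   0.17  96.74] F [-0.28 -2.39  0.58] w 0.0003
```

Request:
move_arm(deltas=[{"dp":[4,0,0],"rotation":[0,0,0]},{"dp":[4,0,0],"rotation":[0,0,0]},{"dp":[3,0,0],"rotation":[0,0,0]},{"dp":[2,0,0],"rotation":[0,0,0]}])

```text
t: 7.68
eef_pos: [0.5541, -0.0173, 0.0907]
ee_rot: [-1.565, 0.003, 1.689]
force: [-0.9, -2.4, 0.1]
width: 0.0001
```

```bash
python3 - <<'E'
from plan import *
st()
E
```

```text
t 7.68 U [548.3 -81.8  90.7] yaw [-89.69   0.17  96.76] F [-0.9  -2.42  0.09] w 0.0001
```

Request:
move_arm(deltas=[{"dp":[2,0,0],"rotation":[0,0,0]},{"dp":[1,0,0],"rotation":[0,0,0]},{"dp":[0.5,0,0],"rotation":[0,0,0]}])

```text
t: 7.93
eef_pos: [0.5537, -0.0129, 0.0907]
ee_rot: [-1.566, 0.003, 1.689]
force: [-0.1, -2.2, 0.8]
width: 0.0007
```

```bash
python3 - <<'E'
from plan import *
st()
E
```

```text
t 7.93 U [548.4 -77.4  90.7] yaw [-89.7    0.16  96.79] F [-0.1  -2.17  0.83] w 0.0007
```

Request:
move_arm(deltas=[{"dp":[1,0,0],"rotation":[0,0,0]},{"dp":[0.5,0,0],"rotation":[0,0,0]}])

```text
t: 8.1
eef_pos: [0.5535, -0.0114, 0.0907]
ee_rot: [-1.566, 0.003, 1.689]
force: [-1.3, -4.1, 0.7]
width: 0.0004
```

Request:
move_arm(deltas=[{"dp":[-6,0,0],"rotation":[0,0,0]},{"dp":[-20,0,0],"rotation":[0,0,0]},{"dp":[-25,0,0],"rotation":[0,0,0]},{"dp":[-30,0,10],"rotation":[0,0,0]},{"dp":[0,0,20],"rotation":[0,0,0]}])

```text
t: 8.52
eef_pos: [0.5392, -0.0961, 0.0916]
ee_rot: [-1.573, 0.002, 1.695]
force: [0.7, -0.3, 0.4]
width: 0.0007
```

```bash
cat > look.py <<'E'
from plan import *
import sys
k=sys.argv[1];st()
for n in('scene','top'):
    d=grab(n,n+k+'.png')
    x0,y0=(210,150) if n=='top' else (90,60)
    c=d['pixels'][y0:y0+190,x0:x0+250,::-1];cv2.imwrite(f'pics/{n}{k}c.png',cv2.resize(c,None,fx=3,fy=3,interpolation=cv2.INTER_CUBIC))
    im=d['pixels'];hsv=cv2.cvtColor(im,cv2.COLOR_RGB2HSV);C=cloud(d)
    m=(hsv[...,0]>100)&(hsv[...,0]<130)&(hsv[...,1]>140)&(C[...,2]>.1)&(C[...,2]<.13)&(abs(C[...,0]-.55)<.06)&(abs(C[...,1])<.1)
    Q=C[m];t=Q[Q[:,2]>.115]
    if len(t)>5:
        (x,y),r=cv2.minEnclosingCircle((t[:,:2]*1000).astype(np.float32));print(n,len(t),toU(t.mean(0)).round(1),'circ',toU([x/1000,y/1000,0]).round(1),r)
E
python3 look.py 10
```

```text
t 8.52 U [ 524.4 -158.3   91.6] yaw [-90.13   0.11  97.14] F [ 0.69 -0.34  0.41] w 0.0007
scene 153 [553.1 -50.7 119.1] circ [551.5 -49.2   0. ] 15.34408187866211
```

View pics/scene10c.png

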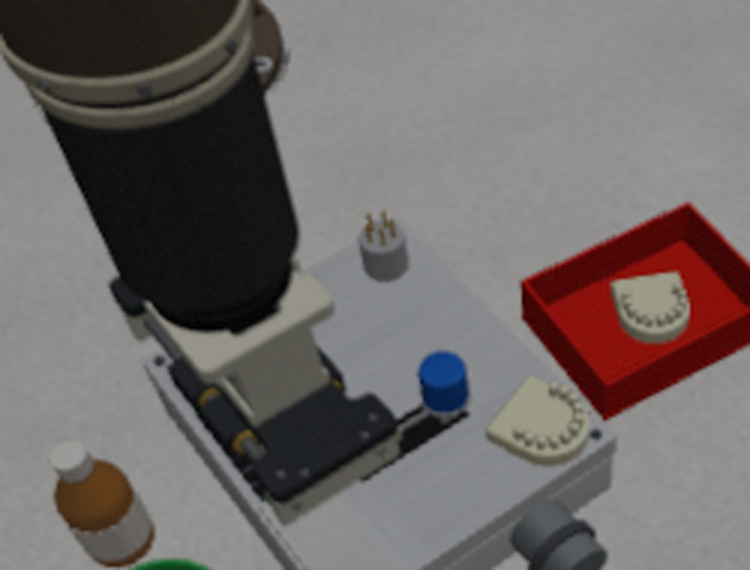

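Request:
move_arm(deltas=[{"dp":[0,-20,0],"rotation":[0,0,0]},{"dp":[0,-35,0],"rotation":[0,0,0]},{"dp":[0,-35,0],"rotation":[0,0,0]},{"dp":[0,-35,0],"rotation":[0,0,0]},{"dp":[-30,-10,0],"rotation":[0,0,0]}])

```text
t: 9.03
eef_pos: [0.5383, -0.1228, 0.2292]
ee_rot: [-1.567, -0.001, 1.695]
force: [1.4, 0.5, 0.8]
width: 0.0004
```

Request:
move_arm(deltas=[{"dp":[-38,0,5],"rotation":[0,0,0]},{"dp":[-38,0,5],"rotation":[0,0,0]},{"dp":[-38,0,5],"rotation":[0,0,0]},{"dp":[-38,0,5],"rotation":[0,0,0]},{"dp":[-20,0,0],"rotation":[0,0,0]}])

```text
t: 9.45
eef_pos: [0.5475, -0.3011, 0.2385]
ee_rot: [-1.586, 0.003, 1.705]
force: [0.8, 1.2, 0.6]
width: 0.0006
```

```bash
python3 look.py 11
```

```text
t 9.45 U [ 508.6 -362.9  238.5] yaw [-90.89   0.16  97.7 ] F [0.76 1.15 0.61] w 0.0006
scene 155 [553.3 -50.9 119.1] circ [552.5 -50.2   0. ] 14.74547290802002
top 127 [549.  -51.  120.3] circ [549.5 -51.2   0. ] 14.751410484313965
```

View pics/scene11c.png

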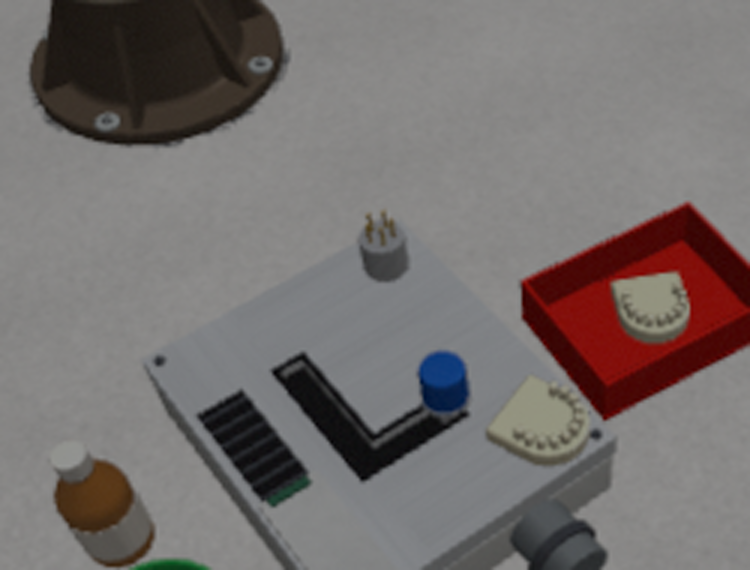

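View pics/top11c.png

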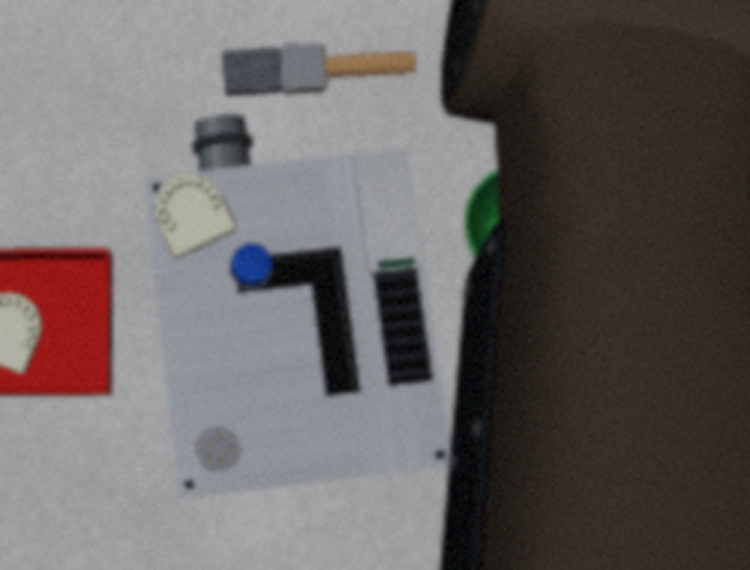

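Request:
move_arm(deltas=[{"dp":[0,0,0],"rotation":[0,0,0]},{"dp":[0,0,0],"rotation":[0,0,0]},{"dp":[0,0,0],"rotation":[0,0,0]}])

```text
t: 9.8
eef_pos: [0.5485, -0.3009, 0.2373]
ee_rot: [-1.586, 0.002, 1.702]
force: [-0.9, 0.6, 0.6]
width: 0.0004
```

```bash
python3 - <<'E'
from plan import *
st();a=cv2.imread('pics/scene1.png').astype(int);b=cv2.imread('pics/scene11.png').astype(int)
D=abs(a-b).max(-1)
for n,(x0,x1,y0,y1) in dict(model=(252,292,182,215),pot=(208,230,128,155),tray=(262,350,128,196),bottle=(107,142,205,250),bowl=(114,172,246,298),brush=(218,302,266,330)).items(): print(n,(D[y0:y1,x0:x1]>40).sum())
print(arm.job_done())
E
```

```text
t 9.8 U [ 509.7 -362.9  237.3] yaw [-90.88   0.11  97.51] F [-0.93  0.59  0.63] w 0.0004
model 0
pot 0
tray 0
bottle 0
bowl 0
brush 0
the job is handed in; nothing more can be done
None
```

The gate is open and the knob is parked at the end of the short leg. I handed the job in at about 9.8 s, with the arm clear of everything. I pushed with shut fingertips throughout: along the long leg to the corner, then sideways from the knob's right. I never gripped or pulled it.

**Final position:** Against the slot centre I measured at the start, the top camera puts the knob 1.5 to 2 mm past slot_end across, so between there and the end wall. Along the long leg it is within about 1.5 mm of the corner line.

**Height and forces:** The knob's top is at 0.120 m, so it is not lifted. Pushing force readings were about 2 to 5 N.

**Disagreement:** The scene camera reads the knob about 4 mm further along the unit's x than the top camera. It already read about 3 mm further before anything moved, so I put this down to camera bias. During the first push the tips drifted up 3 mm around first contact. I corrected that straight away.

**Other objects:** The scene pictures from before and after show no change at the deck model, pot, tray, bottle, bowl or brush.

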